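Clamp a wooden bottle box with the reversible ratchet clamp

ROBOT

A 6-joint arm with a two-finger parallel gripper is mounted at the origin on the work surface. World frame = base frame: x ahead of the robot, y to its left, z up, the work surface at z = 0. Lengths are in mm, angles in rad, forces in N, time in s.
With the tool pointing down it reaches from about 400 to 925 mm from the base axis. Payload 12.5 kg.
Tool frame: the origin (TCP) lies between the finger pads; the fingertips stand 14 mm ahead of it and the grasp point (between the pads) lies 5 mm behind it; x points along the fingers, y is the direction in which the jaws open and shut, and the axes are right-handed (so a half turn about x gives the same grasp; the last joint's range is limited). The gripper opens to 95 mm and grips with 3 to 60 N. Pads are 20 mm wide; open, the fingers measure 119 mm over their backs; the gripper's body (75 mm by 180 mm) begins 59 mm behind the grasp point.
Start: joints at [-0.106, 0.491, 1.559, -0, 1.092, -0.106], TCP at [625.016, 0.021, 228.661] pointing down, gripper open.
Joint ranges: [-3.1, 3.1], [-0.84, 2.19], [0.05, 2.79], [-1.13, 4.28], [0.06, 2.93], [-2.69, 2.69]. Speed limits (rad/s): [2.22, 2.22, 2.79, 3.14, 3.14, 3.14].

INTERFACE

Orientations are given as [roll, pitch, yaw] about the fixed x, y, z axes, in that order (R = Rz(yaw) Ry(pitch) Rx(roll)).
In Python, from cell import env, cams gives the robot as it stands.
- The arm moves only by the tool carry_out, never from a script. Its arguments are lists of equal length, an entry for each row: "grip": the closure, from -1 (fully open) to 1 (shut); "linear": the shift along the tool's x, y, z scaled (see below), a list of three; "turn": the turn about the tool's x scaled (see below). In form: {"grip": [grip, ...], "linear": [[tx, ty, tz], ...], "turn": [turn, ...]}. A call has 1 to 5 rows; each row shifts and turns the commanded pose from where the row before left it, along the tool's axes as they then stand; what a row does not reach is not made up. The controller multiplies each number of a shift by 0.5 m and each number of a turn by 180 degrees. A row lasts 1/10 s, in which the tool goes at most 50 mm and 8.59 degrees, less where a joint would pass 70% of its speed; a pose out of reach is approached as far as the arm can. A call with a number of a shift or a turn outside -1 to 1 is refused whole. A call with a gripper value outside its range is refused whole. The fingers move at their own pace and stop on an object; the grip force is fixed at half the most. Time passes only in rows, so rows that do not move let the fingers close. It gives the time, the measured TCP pose, the force and the opening at its end, in the units of the state.
- env.state(): the state, without advancing time (a new reading comes with each control period).
- cams.read_camera(name): name is "scene" or "side" or "wrist"; returns the picture (384x512x3 uint8, blue, green, red); there is no depth.
- cams.camera_info(name): a dict with "fx", "fy", "cx", "cy" (pixels), "view" (4x4, takes a point from world to camera coordinates). Camera axes: x right, y down, z forward; pixel columns grow to the right and rows downward; lengths in mm; the calibration is good to about 2 mm. A picture is of the moment at which its call begins: read the wrist's pose just before it. camera_info takes no time and is no camera call; for the wrist camera it gives the pose at the moment of the call.
- env.job_done(): hands the job in, once; it reports no verdict.
The state is a dict: "t": time; "joints": joint angles; "qvel": joint speeds; "tau": joint torques, N m; "eef_pos": TCP position; "tcp_rot": TCP orientation; "ft_force": force on the tool from outside, world axes, zero at the start; "moment": the same for the moment, N m; "opening": opening from 0.0 (shut) to 1.0 (fully open).
Only numpy, scipy, OpenCV 4.12 (cv2) and the standard library are available. Lean on these libraries where they do the work, as an engineer would, in place of code of your own. Each camera call takes 0.05 s, during which the arm holds its last target. There are 200 camera calls.

TASK

Flip the small direction lever on the bench clamp's ratchet over to the tightening side, then swing the handle back and forth until the jaw holds the wooden bottle box firmly against the fixed stop. Clamp it firmly but do not crush it, then let go and leave the other things on the bench alone.

Things in the scene. Friction and masses are not known exactly. Their poses are not given: they have to be found in the camera images.
- clamp: Grey bench clamp fixed to the bench: base plate 272 x 110 x 12 mm, 52 mm behind to 220 mm ahead of the origin. Origin: on the bench under the ratchet wheel's vertical axis. +x points from the ratchet to the jaw, the box and the fixed stop; z up. The stop's face, 100 mm wide and 90 mm high, is 188 mm ahead of the origin.
- wheel_top (a point): Top centre of the open toothed steel ratchet wheel, 70 mm above the bench; wheel 69 mm across, 16 teeth. Turned clockwise seen from above it drives the jaw towards the stop, 10 mm per rad, and stays where it is left, also under load.
- handle (a joint): Ratchet handle, flat steel bar 26 mm wide, top 50 mm high, turning about the wheel's axis between stops at -0.7 and +0.7 rad. 0: points along the clamp's -x; positive: clockwise from above, knob towards the clamp's +y. Stays where left. With the pawl set to tighten, a + swing turns the wheel (after up to one tooth, 0.39 rad, of idle travel) and a - swing clicks freely back.
- knob (a point): Centre of the handle's upright black round knob: 24 mm diameter, foot 50 mm and top 100 mm above the bench, this point 78 mm; 160 mm from the wheel's axis. Push here, when swung on a little and held still: jaw free 5 N; firm 7 to 9 N; crushed above 12 N (2 to 3 N more while moving; idle 2.5 N). From touch to firm it travels about 8 mm, to crushed about 18 mm.
- pawl (a joint): Direction pawl, a small steel rocker on the handle, pivot 48 mm from the wheel's axis, sprung over centre to either side. Negative (-0.4 to -0.15, as found): loosens; positive (+0.15 to +0.4): tightens. Positive is clockwise from above: its tab moves to the clamp's +y. Flipping takes about 2.5 N at the tab; over 3.5 N there swings the handle along.
- tab (a point): Top of the pawl's upright steel lever tab, 9 x 9 mm, 24 mm of it free, its top 90 mm above the bench. It stands 34 mm outward of the pawl's pivot, 82 mm from the wheel's axis above the handle bar, and travels some 13 mm to either side of the bar's middle line.
- jaw: Moving jaw, a dark steel plate 90 mm wide (y), 70 mm tall, 16 mm thick, foot 14 mm above the bench. Origin: in the plane of its pressing face, at the middle; moves along the clamp's +x towards the box.
- bottle_box: Closed wooden bottle box, 100 mm (x, between jaw and stop) x 300 mm (y) x 100 mm high, about 0.7 kg, standing loose on the clamp's base between jaw and stop. Origin: centre of its underside. It crushes when squeezed by more than 150 N.
- hammer: Bystander, loose on the bench: claw-less bench hammer lying flat, about 300 mm long. Origin: its underside. Leave it alone.
- glue: Bystander, loose on the bench: small white glue bottle, 44 mm across, 90 mm high. Origin: its underside. Leave it alone.
- tape: Bystander, loose on the bench: cardboard ring of a tape roll, 90 mm across, 48 mm high. Origin: its underside. Leave it alone.
- driver: Bystander, loose on the bench: screwdriver lying flat. Origin: its underside. Leave it alone.
- jar: Bystander, loose on the bench: round jar, 70 mm across, 100 mm high. Origin: its underside. Leave it alone.
- can: Bystander, loose on the bench: tin can, 66 mm across, 100 mm high. Origin: its underside. Leave it alone.
- wine: Bystander, loose on the bench: wine bottle, 74 mm across, 290 mm high. Origin: its underside. Leave it alone.
- pricegun_box: Bystander, loose on the bench: small carton 120 x 80 x 50 mm. Origin: its underside. Leave it alone.

How it is judged:
By the outcome, as a careful person would: the job done as asked, in the order asked, and still so for the second after the job is handed in, with the robot touching nothing.
It also fails if it takes over 72 s, if anything falls off the work surface, if the arm or the gripper's body presses on something with over 40 N, if the wrist force passes 120 N, or if a joint passes its speed limit or range.

## Working session

There is one attempt and no reset: what is moved stays moved. The work goes in short steps, Python scripts to look and compute and a tool call to move; the robot and the scene stay as the last step left them, time stands still between calls to the robot, and variables do not carry over. Pictures are saved under pics/ and viewed, about 8 in all and at most 12, crops included, and the job is handed in when it is done.

Besides the shell and the picture viewer there is one more tool, called as name(argument=value, ...) on one line, values as JSON. carry_out: Moves the arm, as the interface text tells. Shifts and turns lie within -1 to 1; 1 stands for 0.5 m of shift or 180 degrees of turn. Its arguments: {"type":"object","properties":{"grip":{"type":"array"},"linear":{"type":"array"},"turn":{"type":"array"}},"required":["grip","linear","turn"]}

```bash
mkdir -p pics; ls
python3 - <<'E'
from cell import env,cams
import cv2,numpy as np
print(env.state())
for n in ("scene","side"):
    im=cams.read_camera(n); cv2.imwrite(f"pics/{n}0.png",im)
    i=cams.camera_info(n); print(n,i["fx"],i["cx"],i["cy"],np.round(i["view"],3).tolist())
a=cv2.imread("pics/scene0.png")
E
```

```text
pics
{'t': 0.0, 'joints': array([-1.05631348e-01,  4.91546023e-01,  1.55946753e+00,  1.57930851e-05,
        1.09171532e+00, -1.05592436e-01]), 'qvel': array([ 0.00254823, -0.00073017, -0.00027347, -0.00044836, -0.00073526,
        0.00101143]), 'tau': array([-9.52334158e-04, -6.12640929e+01, -2.58175153e+01,  6.92750537e-02,
        4.83079045e-02, -1.38641695e-05]), 'eef_pos': array([6.24758790e+02, 3.23396094e-02, 2.28063929e+02]), 'tcp_rot': array([-1.68871571,  1.56966002,  3.02362707]), 'ft_force': array([-0.21859764,  0.18888997, -0.87154945]), 'moment': array([ 0.00016473, -0.03059092,  0.02700062]), 'opening': 1.001690069771164}
scene 368.76071792403826 253.95715011715015 193.43614862637034 [[0.445, 0.895, -0.019, -306.668], [0.517, -0.274, -0.811, -242.464], [-0.731, 0.351, -0.585, 1629.796], [0.0, 0.0, 0.0, 1.0]]
side 439.33691540198686 247.1715395252184 195.26741719572576 [[0.917, -0.399, 0.008, -554.109], [-0.267, -0.628, -0.731, 229.467], [0.297, 0.669, -0.682, 1108.605], [0.0, 0.0, 0.0, 1.0]]
```

View pics/scene0.png

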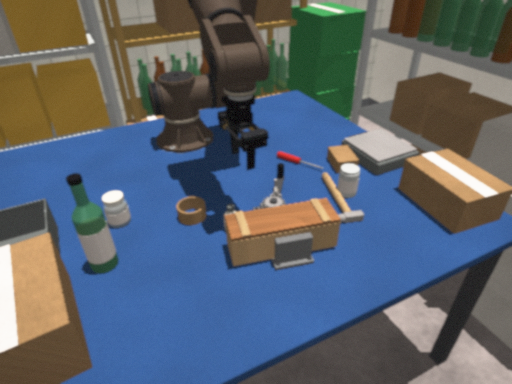

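View pics/side0.png

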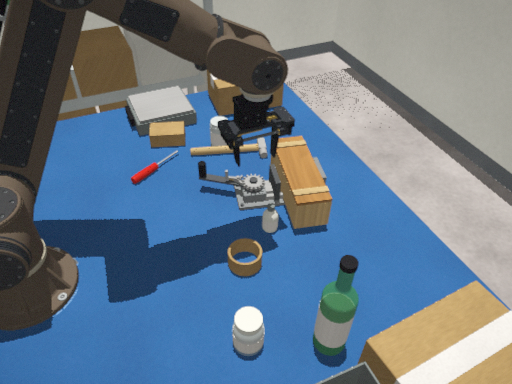

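Side view: the knob is at about (202,165), the wheel at about (254,183) and the box at about (300,180). The scene view has the knob at about (281,168) and the wheel at about (273,201). I'll zoom both into one picture.

Run:
```python
import cv2,numpy as np
a=cv2.imread("pics/side0.png")[145:225,190:290];b=cv2.imread("pics/scene0.png")[150:230,235:335]
f=lambda x:cv2.resize(x,None,fx=6,fy=6,interpolation=cv2.INTER_CUBIC)
a=f(a);b=f(b)[:, :]
a=cv2.resize(a,(790,632))[:300+0] if 0 else a
cv2.imwrite("pics/z.png",np.vstack([cv2.resize(a,(700,560))[:380],cv2.resize(b,(700,560))[40:260]]))
```

```text
(no output)
```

View pics/z.png

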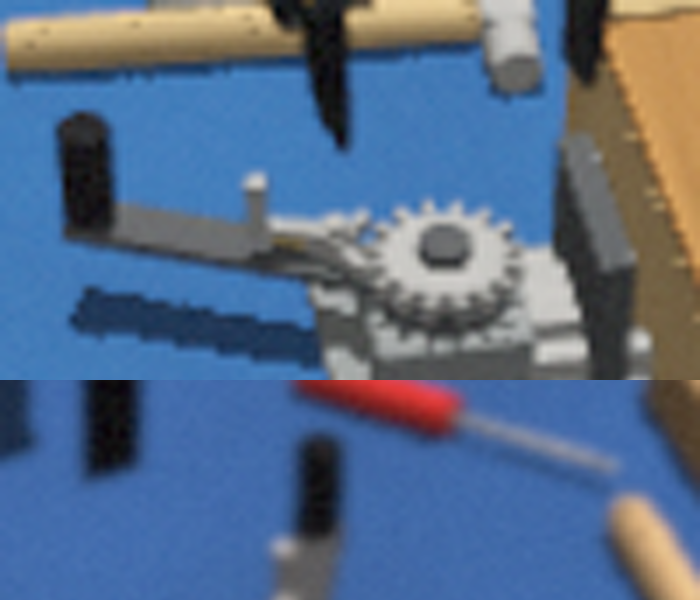

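Zoom (7x): in side pixels the knob top is at (201.9,163.3), its foot at (202.9,176.7), the tab top at (226.4,170.7) and the wheel centre at (253.9,180.7). In scene pixels the knob top is at (280.7,164.3) and the tab top at (275.7,179.7).

```bash
cat > h.py <<'E'
from cell import env,cams
import numpy as np,cv2
from scipy.spatial.transform import Rotation as R
def bp(n,u,v,z,i=None):
    i=i or cams.camera_info(n); V=np.array(i["view"]); Rm=V[:3,:3]; c=-Rm.T@V[:3,3]
    d=Rm.T@np.array([(u-i["cx"])/i["fx"],(v-i["cy"])/i["fy"],1]); return c+d*(z-c[2])/d[2]
def pr(n,p,i=None):
    i=i or cams.camera_info(n); q=np.array(i["view"])@np.r_[p,1]; return np.array([q[0]/q[2]*i["fx"]+i["cx"],q[1]/q[2]*i["fy"]+i["cy"]])
def rot(): return R.from_euler("xyz",env.state()["tcp_rot"]).as_matrix()
E
python3 - <<'E'
from h import *
for n,u,v,z in [("side",201.9,163.3,100),("side",202.9,176.7,50),("side",226.4,170.7,90),("side",253.9,180.7,70),("scene",280.7,164.3,100),("scene",275.7,179.7,90),("scene",273,201,70)]:
    print(n,z,bp(n,u,v,z).round(1))
print(rot().round(3)); i=cams.camera_info("wrist"); print(i["fx"],np.round(i["view"],3))
im=cams.read_camera("wrist"); cv2.imwrite("pics/w0.png",im)
E
```

```text
side 100 [532.  175.5 100. ]
side 50 [530.8 172.4  50. ]
side 90 [591. 126.  90.]
side 70 [657.5  73.5  70. ]
scene 100 [531.4 181.3 100. ]
scene 90 [592.3 128.1  90. ]
scene 70 [665.   78.4  70. ]
[[-0.001  1.     0.   ]
 [ 0.     0.    -1.   ]
 [-1.    -0.001 -0.   ]]
303.4810028189088 [[ 1.00000e+00 -0.00000e+00 -0.00000e+00 -6.24735e+02]
 [-0.00000e+00 -9.69000e-01  2.48000e-01 -2.81260e+01]
 [-1.00000e-03 -2.48000e-01 -9.69000e-01  3.89496e+02]
 [ 0.00000e+00  0.00000e+00  0.00000e+00  1.00000e+00]]
```

View pics/w0.png

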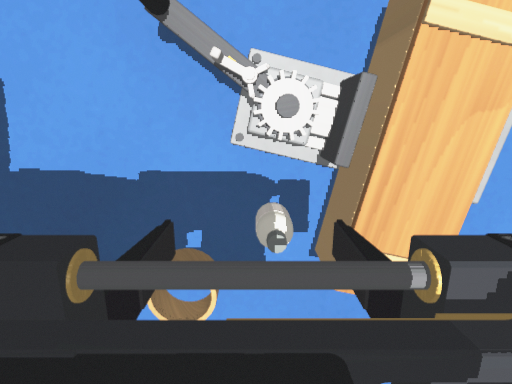

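Wrist view: wheel centre (288,105), tab top (215,53), knob (152,3), rear plate corners (257,50) and (233,140), glue bottle near (275,225). The clamp yaw comes out at about -15°, with the handle already on the + side.

Run:
```python
from h import *
i=cams.camera_info("wrist")
P={}
for k,u,v,z in [("wheel",288,105,70),("tab",215,53,90),("tabtopcam",212,50,90),("knob",152,3,100),("c1",257,50,12),("c2",233,140,12),("jawT1",375,74,84),("jawT2",348,166,84),("boxA",436,0,100),("boxB",383,250,100),("box1",387,0,0),("glue",275,240,90)]:
    P[k]=bp("wrist",u,v,z,i); print(k,P[k].round(1))
# refine from scene+side: box top corners etc
yaw=np.arctan2(*(P["c1"]-P["c2"])[[1,0]])-np.pi/2; print("yaw",yaw, np.linalg.norm(P["c1"]-P["c2"]))
for w in (P["wheel"],):
    for k in("knob","tab"):
        d=P[k]-w; print(k,np.hypot(*d[:2]),"handle",(yaw+np.pi)-np.arctan2(d[1],d[0]))
m=(P["c1"]+P["c2"])/2; print("origin from plate",m[:2]+52*np.array([np.cos(yaw),np.sin(yaw)]))
```

```text
wheel [659.3  81.8  70. ]
tab [590.6 125.5  90. ]
tabtopcam [588.1 128.   90. ]
knob [540.7 161.9 100. ]
c1 [629.  143.5  12. ]
c2 [600.3  43.5  12. ]
jawT1 [737.5 108.7  84. ]
jawT2 [719.1  23.   84. ]
boxA [776.3 164.  100. ]
boxB [756.1 -60.2 100. ]
box1 [774.7 197.4   0. ]
glue [647.4 -53.5  90. ]
yaw -0.2797641138244833 104.0386060918558
knob 143.1281678023297 handle 0.3143318994821427
tab 81.3615602386177 handle 0.28767871275127543
origin from plate [664.60072411  79.17945851]
```

carry_out(grip=[-0.26,-0.26,-0.26,-0.26,-0.26], linear=[[0,-0.017,-0.063],[0,-0.017,-0.063],[0,-0.017,-0.063],[0,-0.017,-0.063],[0.06,0,0]], turn=[0,0,0,0,-0.041])

```text
t: 0.65
eef_pos: [591.5, 129.3, 201.4]
tcp_rot: [1.635, 1.565, 0.196]
ft_force: [1.6, -0.1, -1.2]
opening: 0.654
```

carry_out(grip=[-0.26,-0.26,-0.26,-0.26,-0.26], linear=[[0.03,0,0],[0,0,0],[0,0,0],[0,0,0],[0,0,0]], turn=[-0.041,-0.041,-0.041,-0.041,-0.041])

```text
t: 1.15
eef_pos: [590.9, 126.0, 183.4]
tcp_rot: [-2.166, 1.57, -2.959]
ft_force: [0.3, -0.7, -0.8]
opening: 0.627
```

carry_out(grip=[-0.26,-0.26], linear=[[0,0,0],[0,0,0]], turn=[-0.041,0])

```text
t: 1.35
eef_pos: [590.9, 126.0, 183.5]
tcp_rot: [-2.232, 1.57, -2.9]
ft_force: [0.6, 0.1, 0.2]
opening: 0.632
```

Run:
```python
from h import *
im=cams.read_camera("wrist"); cv2.imwrite("pics/w1.png",im); import pickle; pickle.dump(cams.camera_info("wrist"),open("w1.pkl","wb"))
s=env.state(); print(s["eef_pos"],s["t"],s["opening"],s["ft_force"]); print(rot().round(3))
```

```text
[590.93677375 126.01489313 183.47958627] 1.4 0.629445598576899 [ 0.12124002  0.03810103 -0.51012614]
[[-0.     0.622  0.783]
 [-0.     0.783 -0.622]
 [-1.    -0.    -0.   ]]
```

View pics/w1.png

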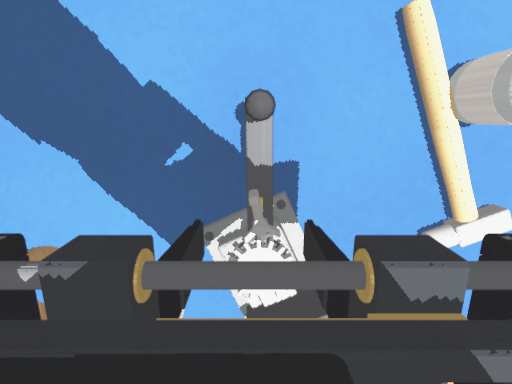

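The bar stands upright in the image: knob top (260,103), tab top about (254,193), bar middle x≈260. The tab is left of the bar's middle, which is the loosening side.

Run:
```python
from h import *
import pickle; i=pickle.load(open("w1.pkl","rb"))
r=rot(); p=env.state()["eef_pos"]
for k,u,v,z in [("knob",260,103,100),("tab",254,193,90),("barL",247,165,50),("barR",273,165,50)]:
    q=bp("wrist",u,v,z,i); print(k,q.round(1),"tool",(r.T@(q-p)).round(1))
im=cv2.imread("pics/w1.png")[160:240,200:320]; cv2.imwrite("pics/w1z.png",cv2.resize(im,None,fx=6,fy=6,interpolation=cv2.INTER_CUBIC))
```

```text
knob [531.1 179.8 100. ] tool [ 83.5   4.9 -80.2]
tab [585.1 131.2  90. ] tool [93.5  0.4 -7.8]
barL [567.  137.1  50. ] tool [133.5  -6.2 -25.6]
barR [582.6 156.6  50. ] tool [133.5  18.8 -25.5]
```

View pics/w1z.png

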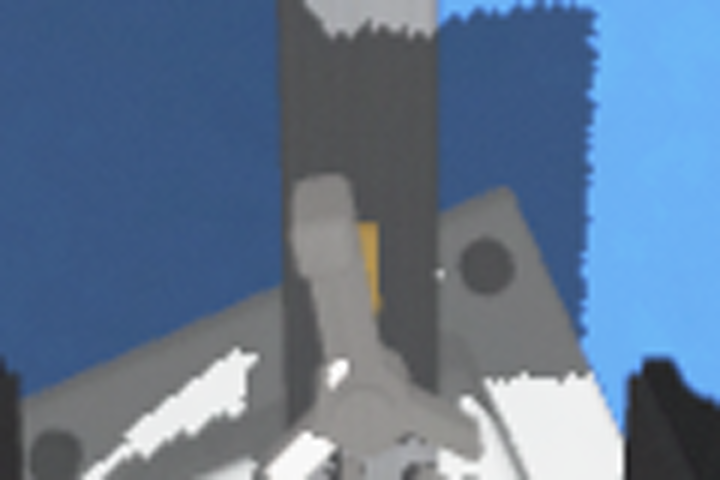

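carry_out(grip=[-0.26,-0.26,-0.26,-0.26,-0.26], linear=[[0.066,0,0],[0.066,0,0],[0.066,0,0],[0,0.03,0],[0,0,0]], turn=[0,0,0,0,0])

```text
t: 1.9
eef_pos: [600.7, 138.4, 83.7]
tcp_rot: [-2.447, 1.57, -3.119]
ft_force: [0.1, 0.3, 0.5]
opening: 0.625
```

carry_out(grip=[-0.26,-0.26,-0.26,-0.26,-0.26], linear=[[0,0.008,0],[0,0.008,0],[0,0.006,0],[0,0.006,0],[0,0,0]], turn=[0,0,0,0,0])

```text
t: 2.4
eef_pos: [609.3, 149.0, 84.9]
tcp_rot: [0.778, 1.57, 0.109]
ft_force: [0.3, -0.5, 0.3]
opening: 0.63
```

carry_out(grip=[-0.26,-0.26,-0.26], linear=[[0,0.004,0],[0,0.004,0],[0,0,0]], turn=[0,0,0])

```text
t: 2.7
eef_pos: [611.7, 152.1, 84.7]
tcp_rot: [0.776, 1.57, 0.107]
ft_force: [0.4, -0.2, 0.0]
opening: 0.627
```

carry_out(grip=[-0.26,-0.26,-0.26], linear=[[0,0.004,0],[0,0.004,0],[0,0,0]], turn=[0,0,0])

```text
t: 3.0
eef_pos: [614.0, 155.1, 84.6]
tcp_rot: [-1.683, 1.57, -2.352]
ft_force: [-1.2, -1.0, 1.2]
opening: 0.631
```

carry_out(grip=[-0.26,-0.26,-0.26], linear=[[0,0.004,0],[0,0.004,0],[0,0,0]], turn=[0,0,0])

```text
t: 3.3
eef_pos: [616.7, 158.3, 84.6]
tcp_rot: [0.628, 1.57, -0.041]
ft_force: [-0.7, -1.4, -0.1]
opening: 0.626
```

carry_out(grip=[-0.26,-0.26,-0.26], linear=[[0,0.004,0],[0,0.004,0],[0,0,0]], turn=[0,0,0])

```text
t: 3.6
eef_pos: [619.2, 161.6, 84.7]
tcp_rot: [1.132, 1.57, 0.463]
ft_force: [-0.6, -0.2, 0.1]
opening: 0.63
```

Run:
```python
from h import *
im=cams.read_camera("side"); cv2.imwrite("pics/s1.png",im); im2=cams.read_camera("wrist"); cv2.imwrite("pics/w2.png",im2)
s=env.state(); print(s["ft_force"],(rot().T@s["ft_force"]).round(2))
a=cv2.resize(im[140:215,185:285],(800,600))[:300] if 0 else cv2.resize(im[140:200,190:270],(400,300),interpolation=cv2.INTER_CUBIC)
b=cv2.resize(im2[80:230,160:360],(400,300),interpolation=cv2.INTER_CUBIC)
cv2.imwrite("pics/c2.png",np.hstack([a,b]))
```

```text
[-0.92168336  0.63291233 -1.03964332] [ 1.04 -0.08 -1.12]
```

View pics/c2.png

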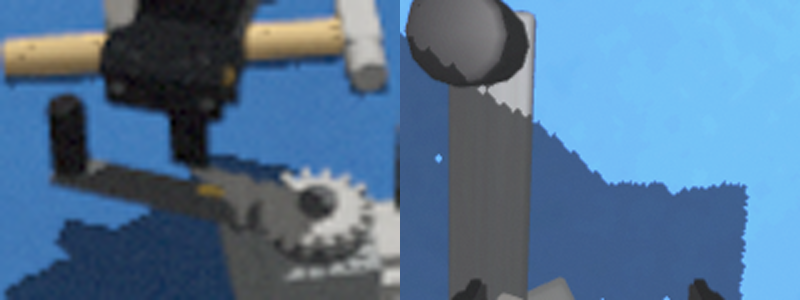

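The tab (lower right crop, about (545,290)) now sits right of the bar's middle (about 490), so it looks flipped. The handle has moved slightly. I'll back off, rise and check.

carry_out(grip=[-0.26,-0.26,-0.26,-0.26,-0.26], linear=[[0,-0.02,0],[-0.06,0,0],[-0.07,-0.03,0],[-0.07,-0.04,0],[0,0,0]], turn=[0,0,0,0,0])

```text
t: 4.2
eef_pos: [591.2, 124.7, 189.1]
tcp_rot: [0.754, 1.565, 0.084]
ft_force: [1.0, 0.3, 0.0]
opening: 0.628
```

Run:
```python
from h import *
import pickle
i=cams.camera_info("wrist");im=cams.read_camera("wrist"); cv2.imwrite("pics/w3.png",im); pickle.dump((i,rot(),env.state()["eef_pos"]),open("w3.pkl","wb"))
cv2.imwrite("pics/w3z.png",cv2.resize(im[80:240,160:360],(750,600),interpolation=cv2.INTER_CUBIC))
```

```text
(no output)
```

View pics/w3z.png

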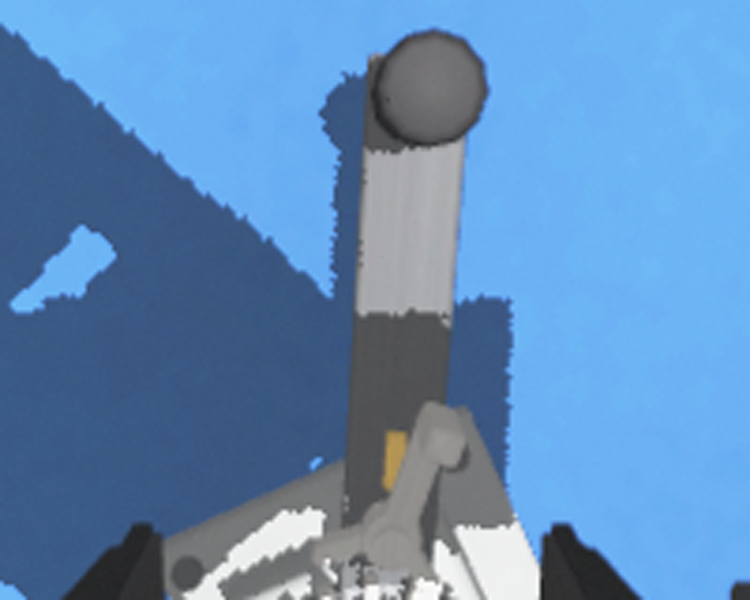

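The pawl tab is now clearly right of the bar's middle at about (440,440), on the tightening side. Knob top is at crop (430,88), i.e. pixel (274.7,103.5).

Run:
```python
from h import *
import pickle; i,r,p=pickle.load(open("w3.pkl","rb"))
f=lambda a,b,z:bp("wrist",160+a/3.75,80+b/3.75,z,i)
k=f(430,88,100); a=f(411,220,50); b=f(398,430,50); d=(b-a)/np.linalg.norm(b-a)
for q in(k,a,b): print(q.round(1),(r.T@(q-p)).round(1))
print("dir",d,"axis",k+160*d, a+d*(160-np.dot(a-k,d)), "bar ang in tool",np.degrees(np.arctan2((r.T@d)[1],(r.T@d)[2])))
for ax in((660,79),(659,80)):
    e=k[:2]-ax; print(np.hypot(*e),np.degrees(np.arctan2(e[1],e[0])))
print(p,r.round(3),env.state()["eef_pos"])
```

```text
[539.  187.3 100. ] [ 86.8  16.1 -79.6]
[562.4 168.   50. ] [136.8  15.3 -49.4]
[604.  131.5  50. ] [137.   12.6   5.9]
dir [ 0.75213346 -0.65901081  0.        ] axis [659.37415616  81.84373498 100.        ] [659.93420851  82.48292649  50.        ] bar ang in tool -2.824791575304694
162.35394967179894 138.1662444606695
160.94191389308222 138.19405242712267
[591.03743956 125.18364783 186.93672701] [[ 0.004  0.621  0.784]
 [ 0.     0.784 -0.621]
 [-1.     0.003  0.003]] [591.03743956 125.18364783 186.93672701]
```

carry_out(grip=[-0.26,-0.26,-0.26,-0.26,-0.26], linear=[[0,0.016,-0.08],[0,0.016,-0.08],[0.072,0,0],[0.072,0,0],[0.072,0,0]], turn=[0,0.016,0,0,0])

```text
t: 4.75
eef_pos: [537.4, 188.5, 74.7]
tcp_rot: [-2.46, 1.57, 3.105]
ft_force: [0.5, -0.4, -0.3]
opening: 0.632
```

carry_out(grip=[0.24,0.24,0.24,0.24], linear=[[0,0,0],[0,0,0],[0,0,0],[0,0,0]], turn=[0,0,0,0])

```text
t: 5.15
eef_pos: [538.9, 188.3, 78.2]
tcp_rot: [0.937, 1.568, 0.218]
ft_force: [-0.6, 0.3, 0.3]
opening: 0.391
```

Straddled at an opening of about 37 mm. Now the back swing.

carry_out(grip=[0.24,0.24,0.24,0.24,0.24], linear=[[0,-0.045,0.0032],[0,-0.045,0.0032],[0,-0.045,0.0032],[0,-0.045,0.0032],[0,-0.045,0.0032]], turn=[-0.045,-0.045,-0.045,-0.045,-0.045])

```text
t: 5.65
eef_pos: [498.6, 84.5, 77.9]
tcp_rot: [0.164, 1.569, 0.157]
ft_force: [2.4, 2.0, -0.0]
opening: 0.379
```

carry_out(grip=[0.24,0.24,0.24,0.24], linear=[[0,-0.045,0.0032],[0,-0.045,0.0032],[0,-0.045,0.0032],[0,0,0]], turn=[-0.045,-0.045,-0.045,0])

```text
t: 6.05
eef_pos: [513.3, 17.2, 77.8]
tcp_rot: [-0.542, 1.568, -0.129]
ft_force: [0.2, 0.2, -0.3]
opening: 0.379
```

```bash
cat >> h.py <<'E'
def rep():
    s=env.state(); r=rot(); p=s["eef_pos"]; d=p[:2]-[659.5,81.5]; a=np.degrees(np.arctan2(d[1],d[0]))%360
    print("t",s["t"],"p",p.round(1),"rad",np.hypot(*d).round(1),"th",np.radians(165-a).round(3),"yerr",(np.degrees(np.arctan2(r[1,1],r[0,1]))-(a-90)).round(2),"F tool",(r.T@s["ft_force"]).round(1),"open",s["opening"].round(2))
E
python3 -c "
from h import *
rep()
im=cams.read_camera('side'); cv2.imwrite('pics/s3.png',im)
im2=cams.read_camera('wrist'); cv2.imwrite('pics/w4.png',im2); rep()
cv2.imwrite('pics/c4.png',np.hstack([cv2.resize(im[130:230,185:335],(450,300)),cv2.resize(im2[80:280,140:373],(350,300))]))"
```

```text
Traceback (most recent call last):
  File "h.py", line 12, in rep
    print("t",s["t"],"p",p.round(1),"rad",np.hypot(*d).round(1),"th",np.radians(165-a).round(3),"yerr",(np.degrees(np.arctan2(r[1,1],r[0,1]))-(a-90)).round(2),"F tool",(r.T@s["ft_force"]).round(1),"open",s["opening"].round(2))
                                                                                                                                                                                                            ^^^^^^^^^^^^^^^^^^
AttributeError: 'float' object has no attribute 'round'
```

```bash
sed -i 's/,"open".*$/)/' h.py; python3 -c "
from h import *
rep()
im=cams.read_camera('side'); cv2.imwrite('pics/s3.png',im)
rep()"
```

```text
t 6.05 p [513.3  17.2  77.8] rad 159.7 th -0.676 yerr -0.07 F tool [0.3 0.2 0.2]
t 6.1 p [512.6  18.3  77.6] rad 159.9 th -0.668 yerr 0.06 F tool [-0.1  1.2  0.1]
```

```bash
python3 -c "
from h import *
i=dict(cams.camera_info('wrist')); i['view']=np.array([[1,0,0,-624.735],[0,-.969,.248,-28.126],[-.001,-.248,-.969,389.496],[0,0,0,1]])
im=cv2.imread('pics/w0.png')
cv2.imwrite('pics/w0z.png',cv2.resize(im[20:200,260:460],None,fx=3.3,fy=3.3,interpolation=cv2.INTER_CUBIC))
"
```

```text
(no output)
```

View pics/w0z.png

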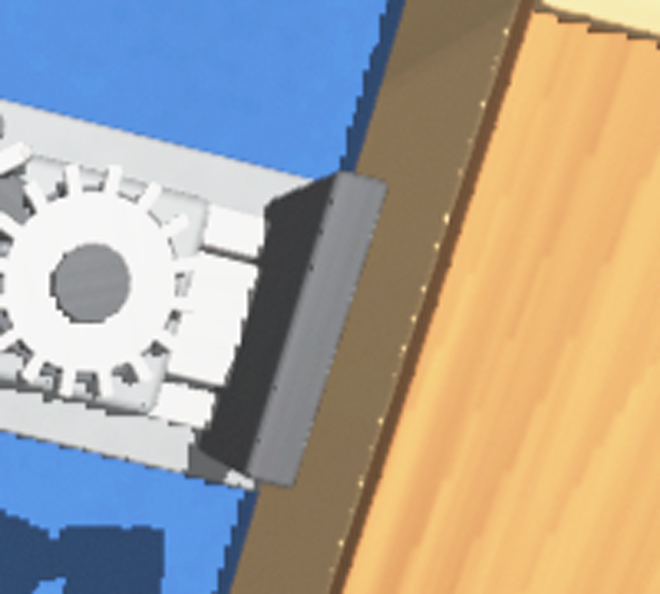

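Jaw top front edge in the crop runs (385,183) to (290,487). The box's near top edge runs (522,10) to (335,590).

```bash
python3 -c "
from h import *
i=dict(cams.camera_info('wrist')); i['view']=np.array([[1,0,0,-624.735],[0,-.969,.248,-28.126],[-.001,-.248,-.969,389.496],[0,0,0,1]])
f=lambda a,b,z:bp('wrist',260+a/3.3,20+b/3.3,z,i)
for A,B,z in (((385,183),(290,487),84),((522,10),(335,590),112),((522,10),(335,590),100)):
    a=f(*A,z);b=f(*B,z);d=a-b;L=np.hypot(*d[:2]);n=np.array([d[1],-d[0]])/L
    print(a.round(),b.round(),'L',L.round(1),'yaw',np.arctan2(n[1],n[0]).round(3),'dist',((a+b)[:2]/2-[659.5,81.5])@n)
"
```

```text
[739. 108.  84.] [719.  21.  84.] L 88.5 yaw -0.229 dist 71.72615277825027
[758. 144. 112.] [725.  -3. 112.] L 150.7 yaw -0.22 dist 82.71649756941143
[764. 147. 100.] [730.  -6. 100.] L 157.4 yaw -0.22 dist 87.72161953127926
```

carry_out(grip=[0.24,0.24,0.24,0.24,0.24], linear=[[0,0.045,0.0032],[0,0.045,0.0032],[0,0.045,0.0032],[0,0.045,0.0032],[0,0.045,0.0032]], turn=[0.045,0.045,0.045,0.045,0.045])

```text
t: 6.6
eef_pos: [505.6, 130.6, 77.4]
tcp_rot: [-0.105, 1.569, -0.41]
ft_force: [2.9, -8.3, 0.6]
opening: 0.383
```

```bash
python3 -c "
from h import *
rep()"
```

```text
t 6.6 p [505.6 130.6  77.4] rad 161.6 th 0.047 yerr 0.26 F tool [-0.6 -7.1  5.3]
```

carry_out(grip=[0.24,0.24,0.24], linear=[[0,0.045,0.0032],[0,0.022,0.0008],[0,0,0]], turn=[0.045,0.022,0])

```text
t: 6.9
eef_pos: [518.6, 162.1, 77.2]
tcp_rot: [0.611, 1.57, 0.102]
ft_force: [1.0, -0.1, -0.2]
opening: 0.378
```

```bash
python3 -c "
from h import *
rep()"
```

```text
t 6.9 p [518.6 162.1  77.2] rad 162.3 th 0.258 yerr 0.62 F tool [0.2 0.4 0.9]
```

carry_out(grip=[0.24,0.24,0.24], linear=[[0,0.022,0.002],[0,0.022,0.002],[0,0,0]], turn=[0.021,0.021,0])

```text
t: 7.2
eef_pos: [530.9, 178.9, 76.8]
tcp_rot: [-2.449, 1.57, -3.089]
ft_force: [-0.8, -0.1, 0.1]
opening: 0.383
```

carry_out(grip=[0.24,0.24,0.24,0.24], linear=[[0,0.008,0.0006],[0,0.008,0.0006],[0,0.004,0],[0,0,0]], turn=[0.008,0.008,0.004,0])

```text
t: 7.6
eef_pos: [536.6, 185.5, 76.7]
tcp_rot: [-2.226, 1.568, -2.926]
ft_force: [-6.7, -2.2, 2.8]
opening: 0.378
```

```bash
python3 -c "
from h import *
rep()
cams.read_camera('scene')
rep()"
```

```text
t 7.6 p [536.6 185.5  76.7] rad 161.0 th 0.44 yerr 0.08 F tool [-2.8 -6.  -3.7]
t 7.65 p [536.6 185.4  76.7] rad 160.9 th 0.44 yerr 0.09 F tool [-1.8 -5.2 -3.8]
```

carry_out(grip=[0.24,0.24,0.24,0.24,0.24], linear=[[0,0.008,0.0006],[0,0.008,0.0006],[0,0.008,0.0006],[0,0.004,0],[0,0,0]], turn=[0.008,0.008,0.008,0.004,0])

```text
t: 8.15
eef_pos: [546.4, 195.3, 76.5]
tcp_rot: [-2.182, 1.567, -2.971]
ft_force: [-7.2, -0.8, 1.9]
opening: 0.376
```

carry_out(grip=[0.24,0.24,0.24,0.24,0.24], linear=[[0,0.008,0.0006],[0,0.006,0.0006],[0,0.003,0],[0,0,0],[0,0,0]], turn=[0.008,0.006,0.003,0,0])

```text
t: 8.65
eef_pos: [552.8, 200.8, 76.5]
tcp_rot: [-2.148, 1.567, -2.99]
ft_force: [-8.2, -1.1, 1.2]
opening: 0.381
```

```bash
python3 -c "
from h import *
rep()"
```

```text
t 8.65 p [552.8 200.8  76.5] rad 160.1 th 0.579 yerr -0.06 F tool [-1.1 -6.8 -4.7]
```

```bash
python3 -c "
from h import *
im=cams.read_camera('side');rep(); cams.read_camera('side'); rep()
f=lambda m:cv2.resize(m[140:220,240:320],(400,400),interpolation=cv2.INTER_CUBIC)
cv2.imwrite('pics/c5.png',np.hstack([f(cv2.imread('pics/s3.png')),f(im)]))"
```

```text
t 8.7 p [552.8 200.7  76.5] rad 160.0 th 0.579 yerr -0.08 F tool [-1.8 -6.4 -4.6]
t 8.75 p [552.8 200.8  76.5] rad 160.1 th 0.579 yerr -0.07 F tool [-1.6 -6.2 -5.1]
```

View pics/c5.png

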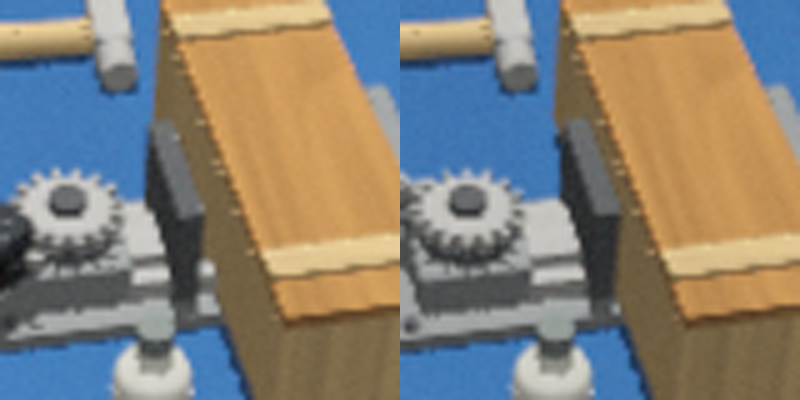

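Jaw has advanced about 9 mm and is nearly at the box face, while the box hasn't visibly moved. Held push is about 6.3 N. I'll continue in small steps.

carry_out(grip=[0.24,0.24,0.24,0.24,0.24], linear=[[0,0.004,0.0002],[0,0.004,0.0002],[0,0,0],[0,0,0],[0,0,0]], turn=[0.004,0.004,0,0,0])

```text
t: 9.25
eef_pos: [555.8, 203.3, 76.4]
tcp_rot: [-2.135, 1.567, -3.003]
ft_force: [-7.3, -1.2, 0.4]
opening: 0.379
```

```bash
cat >> h.py <<'E'
def hold(n=3):
    F=[]
    for _ in range(n): cams.read_camera('side'); F.append(rot().T@env.state()["ft_force"])
    rep(); print("mean F tool",np.mean(F,0).round(2))
E
python3 -c "
from h import *
hold()"
```

```text
t 9.4 p [555.8 203.3  76.4] rad 159.9 th 0.604 yerr -0.09 F tool [-1.9 -6.9 -5.1]
mean F tool [-1.44 -6.28 -5.07]
```

carry_out(grip=[0.24,0.24,0.24,0.24,0.24], linear=[[0,0.004,0.0002],[0,0.004,0.0002],[0,0,0],[0,0,0],[0,0,0]], turn=[0.004,0.004,0,0,0])

```text
t: 9.9
eef_pos: [559.0, 205.7, 76.4]
tcp_rot: [-2.122, 1.567, -3.014]
ft_force: [-7.4, -0.4, 1.3]
opening: 0.383
```

```bash
python3 -c "
from h import *
hold()"
```

```text
t 10.05 p [559.  205.7  76.4] rad 159.8 th 0.629 yerr -0.08 F tool [-1.9 -5.8 -5.3]
mean F tool [-1.77 -5.95 -5.11]
```

Still in free travel (about 6 N, flat). Back swing again.

carry_out(grip=[0.24,0.24,0.24,0.24,0.24], linear=[[0,-0.045,0.0032],[0,-0.045,0.0032],[0,-0.045,0.0032],[0,-0.045,0.0032],[0,-0.045,0.0032]], turn=[-0.045,-0.045,-0.045,-0.045,-0.045])

```text
t: 10.55
eef_pos: [503.7, 110.7, 77.0]
tcp_rot: [0.655, 1.57, 0.476]
ft_force: [3.4, 3.2, -0.5]
opening: 0.378
```

carry_out(grip=[0.24,0.24,0.24,0.24,0.24], linear=[[0,-0.045,0.0032],[0,-0.045,0.0032],[0,-0.045,0.0032],[0,-0.045,0.0032],[0,0,0]], turn=[-0.045,-0.045,-0.045,-0.045,0])

```text
t: 11.05
eef_pos: [513.8, 20.6, 77.0]
tcp_rot: [-0.479, 1.569, -0.097]
ft_force: [-0.5, 0.2, 0.1]
opening: 0.38
```

```bash
python3 -c "
from h import *
rep()"
```

```text
t 11.05 p [513.8  20.6  77. ] rad 157.9 th -0.658 yerr -0.83 F tool [-0.1  0.3 -0.4]
```

carry_out(grip=[0.24,0.24,0.24,0.24,0.24], linear=[[0,0.024,0],[0,0.022,0.0008],[0,0.016,0.0006],[0,0,0],[0,0,0]], turn=[0,0.022,0.016,0,0])

```text
t: 11.55
eef_pos: [502.4, 52.9, 76.8]
tcp_rot: [-0.238, 1.57, 0.023]
ft_force: [0.9, -1.3, -0.1]
opening: 0.378
```

```bash
python3 -c "
from h import *
hold()"
```

```text
t 11.7 p [502.5  52.1  76.7] rad 159.8 th -0.447 yerr 4.32 F tool [-0.9 -1.  -0.7]
mean F tool [-0.71 -0.38  0.56]
```

carry_out(grip=[0.24,0.24,0.24,0.24,0.24], linear=[[0,0.016,0.001],[0,0.016,0.0014],[0,0.008,0.0006],[0,0.008,0.0006],[0,0,0]], turn=[0.028,0.028,0.008,0.008,0])

```text
t: 12.2
eef_pos: [500.8, 75.4, 76.7]
tcp_rot: [-0.47, 1.57, -0.437]
ft_force: [3.1, -3.2, 1.3]
opening: 0.382
```

```bash
python3 -c "
from h import *
hold(2)"
```

```text
t 12.3 p [500.8  75.3  76.7] rad 158.9 th -0.301 yerr -0.26 F tool [-1.2 -3.2  0.8]
mean F tool [-1.03 -3.16  1.35]
```

carry_out(grip=[0.24,0.24,0.24,0.24,0.24], linear=[[0,0.008,0.0006],[0,0.008,0.0006],[0,0.008,0.0006],[0,0.004,0.0003],[0,0,0]], turn=[0.008,0.008,0.008,0.004,0])

```text
t: 12.8
eef_pos: [500.9, 89.2, 76.7]
tcp_rot: [-2.833, 1.569, -2.887]
ft_force: [-1.4, -3.9, 3.9]
opening: 0.384
```

```bash
python3 -c "
from h import *
hold(2)"
```

```text
t 12.9 p [501.   89.2  76.6] rad 158.7 th -0.214 yerr -0.3 F tool [-3.2 -4.7 -2.3]
mean F tool [-2.75 -4.29 -1.39]
```

carry_out(grip=[0.24,0.24,0.24,0.24,0.24], linear=[[0,0.006,0],[0,0.006,0],[0,0.004,0],[0,0,0],[0,0,0]], turn=[0.006,0.006,0.004,0,0])

```text
t: 13.4
eef_pos: [501.6, 97.2, 76.6]
tcp_rot: [-2.861, 1.569, -2.965]
ft_force: [-2.6, -4.0, 3.1]
opening: 0.378
```

```bash
python3 -c "
from h import *
hold(3)"
```

```text
t 13.55 p [501.6  97.2  76.6] rad 158.7 th -0.163 yerr -0.29 F tool [-3.3 -3.9 -2.1]
mean F tool [-3.48 -4.47 -1.94]
```

carry_out(grip=[0.24,0.24,0.24,0.24,0.24], linear=[[0,0.006,0],[0,0.004,0],[0,0,0],[0,0,0],[0,0,0]], turn=[0.006,0.004,0,0,0])

```text
t: 14.05
eef_pos: [502.1, 102.1, 76.6]
tcp_rot: [-2.825, 1.569, -2.96]
ft_force: [-2.5, -5.5, 2.6]
opening: 0.375
```

```bash
python3 -c "
from h import *
hold(3)"
```

```text
t 14.2 p [502.1 102.1  76.6] rad 158.7 th -0.132 yerr -0.3 F tool [-4.  -5.2 -1.5]
mean F tool [-3.67 -6.08 -1.25]
```

carry_out(grip=[0.24,0.24,0.24,0.24,0.24], linear=[[0,0.004,0],[0,0.002,0],[0,0,0],[0,0,0],[0,0,0]], turn=[0.004,0.002,0,0,0])

```text
t: 14.7
eef_pos: [502.5, 104.7, 76.5]
tcp_rot: [-2.561, 1.569, -2.715]
ft_force: [-2.6, -8.4, 2.8]
opening: 0.381
```

```bash
python3 -c "
from h import *
hold(3)"
```

```text
t 14.85 p [502.5 104.7  76.6] rad 158.7 th -0.115 yerr -0.4 F tool [-4.4 -8.6 -1.2]
mean F tool [-4.11 -8.31 -1.17]
```

carry_out(grip=[0.24,0.24,0.24,0.24,0.24], linear=[[0,0.004,0],[0,0,0],[0,0,0],[0,0,0],[0,0,0]], turn=[0.004,0,0,0,0])

```text
t: 15.35
eef_pos: [502.8, 106.6, 76.5]
tcp_rot: [-2.529, 1.569, -2.696]
ft_force: [-2.6, -9.3, 3.4]
opening: 0.381
```

```bash
python3 -c "
from h import *
hold(3)"
```

```text
t 15.5 p [502.8 106.6  76.5] rad 158.7 th -0.103 yerr -0.44 F tool [ -3.7 -10.6  -0.7]
mean F tool [-4.4  -9.76 -0.97]
```

Held push rose from 4.5 to 9.8 N over about 9 mm of knob travel since touch, so it is firm and below the 12 N crush level. Stopping here: centre the fingers, open and rise.

carry_out(grip=[0.24,-0.2,-0.2,-0.2,-0.2], linear=[[0,-0.012,0],[0,0,0],[0,0,0],[-0.05,0,0],[-0.08,0,0]], turn=[0,0,0,0,0])

```text
t: 16.0
eef_pos: [501.5, 101.6, 140.7]
tcp_rot: [-2.966, 1.566, -3.133]
ft_force: [1.3, 0.5, 0.7]
opening: 0.59
```

carry_out(grip=[-0.2,-0.2,-0.2,-0.2], linear=[[-0.08,0,0],[-0.08,0,0],[0,0,0],[0,0,0]], turn=[0,0,0,0])

```text
t: 16.4
eef_pos: [502.5, 101.7, 222.0]
tcp_rot: [0.377, 1.569, 0.211]
ft_force: [-0.8, 0.1, 0.3]
opening: 0.601
```

```bash
python3 -c "
from h import *
rep()
im=cams.read_camera('side'); im2=cams.read_camera('scene'); cv2.imwrite('pics/s9.png',im); cv2.imwrite('pics/sc9.png',im2)
a=cv2.resize(im[130:240,170:340],(800,518),interpolation=cv2.INTER_CUBIC)
cv2.imwrite('pics/c9.png',a)"
```

```text
t 16.4 p [502.5 101.7 222. ] rad 158.3 th -0.134 yerr -2.21 F tool [-0.3  0.  -0.8]
```

View pics/c9.png

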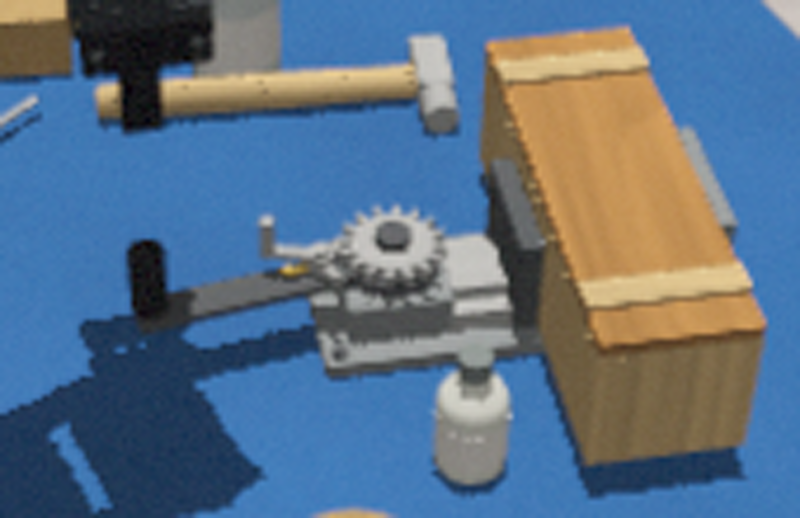

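The jaw face (about (520,240)) is flush on the box, with the stop behind it at (710,180). The pawl tab sits on the +y side at (267,220), the glue and hammer are in place, and the gripper is clear.

```bash
python3 -c "
from h import *
print(env.job_done())"
```

```text
the job is handed in; nothing more can be done
None
```

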